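# Rack the gel plates to dry

### The arm

A 6-joint arm with a two-finger parallel gripper is mounted at the origin on the work surface. World frame = base frame: x ahead of the robot, y to its left, z up, the work surface at z = 0. Lengths are in m, angles in degrees, forces in N, time in s.
With the tool pointing down it reaches from about 0.25 to 0.725 m from the base axis. Payload 9.7 kg.
Tool frame: the origin (TCP) lies between the finger pads; the fingertips stand 19 mm ahead of it and the grasp point (between the pads) is the TCP; z points along the fingers, y is the line along which they close (so a half turn about z gives the same grasp; the last joint's range is limited). The gripper opens to 85 mm and grips with 20 to 120 N. Pads are 22 mm wide; open, the fingers measure 114 mm over their backs; the gripper's body (76 mm by 85 mm) begins 54 mm behind the grasp point. The pads swing forward as they close: fully open they stand 13 mm farther back than shut.
Start: joints at [-67.781, 4.979, 10.078, 95.1, 0, 90], TCP at [0.208, -0.509, 0.25] pointing down, gripper open.
Joint ranges: [-179.16, 179.16], [-48.56, 103.87], [-65.8, 70.77], [-126.05, 130.52], [-82.76, 87.17], [-180, 180]. Speed limits (degrees/s): [127.2, 127.2, 147.25, 180, 180, 180].

### API

Orientations are given as [roll, pitch, yaw] about the fixed x, y, z axes, in that order (R = Rz(yaw) Ry(pitch) Rx(roll)).
In Python, from workcell import bot gives the robot as it stands. The module is installed in compiled form; this text tells all that it offers.
- The arm moves only by the shell command python3 -m crank 'ROWS' [OPENING] [FORCE]. ROWS is JSON, a list that holds one entry, the list of rows, each a list of 6 numbers: the shift along the world's x, y, z as a fraction of full scale, then the turn, a rotation vector about the world's x, y, z as a fraction of full scale. In form: [[[x, y, z, wx, wy, wz], ...]]. A call has 1 to 20 rows; each row shifts and turns the commanded pose from where the row before left it; what a row does not reach is not made up. Full scale, the value 1, is 20 mm for a shift and 0.12 rad for a turn. A row lasts 1/12 s, in which the tool goes at most 41.7 mm and 7.16 degrees, less where a joint would pass 70% of its speed; a pose out of reach is approached as far as the arm can. A call with a number of a shift or a turn outside -1 to 1 is refused whole. A call with a gripper value outside its range is refused whole. OPENING is the opening, from 0 (shut) to 1 (fully open), set as the call begins (- or left out, the last holds). The fingers move at their own pace and stop on an object; FORCE is the grip in N (left out, the last holds). Time passes only in rows, so rows that do not move let the fingers close. It gives the time, the measured TCP pose, the force, the opening and the grip force at its end, in the units of the state.
- bot.get_obs(): the state, without advancing time (a new reading comes with each control period).
- bot.camera(name): name is "side" or "top"; returns the picture (400x640x3 uint8, red, green, blue); there is no depth.
- bot.camera_model(name): a dict with "vertical_fov" (degrees; the focal length in pixels is half the picture's height over the tangent of half this angle, whatever the lens; pixels are square), "cx", "cy" (the principal point, pixels), "k1" (the pictures are not rectified: a ray, as slopes to the right and down, at radius r is drawn at 1 + k1 r^2 times it, then the intrinsics apply), "R" (3x3) and "t" (3): a world point X has camera coordinates R X + t. Camera axes: x right, y down, z forward; pixel columns grow to the right and rows downward; lengths in m; the calibration is good to about 2 mm. A picture is of the moment at which its call begins. camera_model takes no time and is no camera call.
- bot.job_done(): hands the job in; it is judged then, once.
The state is a dict: "time": time; "q": joint angles; "qd": joint speeds; "joint_efforts": joint torques, N m; "ee_pos": TCP position; "tcp_rot": TCP orientation; "wrist_force": force on the tool from outside, world axes, zero at the start; "torque": the same for the moment, N m; "opening": finger opening in m; "grasp_force": force on a finger pad.
Only numpy, scipy, OpenCV 4.12 (cv2) and the standard library are available. Lean on these libraries where they do the work, as an engineer would, in place of code of your own. Each camera call takes 0.05 s, during which the arm holds its last target. There are 200 camera calls.

### The job

Stand the three ceramic gel plates that lean on the grey stands upright in the free slots of the blue drying rack, one to a slot, fully down on its bed and centred across it, in order of size: the tallest nearest the loop-handle end, the smallest nearest the plain end. Two small plates already stand in the rack and do not count in the order: leave them, the bottle and the tube rack where they are. Lower the plates in gently, do not drop them: they are brittle.

Things in the scene. Friction and masses are not known exactly. Their poses are not given: they have to be found in the camera images.
- rack: Blue drying rack, fixed; its pose varies. Base 224 x 96 x 8 mm, origin at the centre of its underside. x runs along it from the plain end to the end with a steel loop handle (arch 61 mm high, 80 mm wide, at x = +108 mm); z up. Five cross slots at x = -80, -40, 0, 40, 80 mm each take one plate on edge, its faces square to the rack's x.
- slot1 (a point): Centre of slot 1 on the rack's flat bed, 8 mm above the bench; axes as the rack's. Two pairs of 12 mm long fins, at y = -27 and +27 mm, 11 mm apart (the plate is 8), reach 25 mm above the bed; flared lead-ins on them reach 34 mm above it, mouth about 18 mm wide. Plain end.
- slot2 (a point): Centre of slot 2 on the rack's flat bed, 8 mm above the bench; axes as the rack's. Two pairs of 12 mm long fins, at y = -27 and +27 mm, 11 mm apart (the plate is 8), reach 25 mm above the bed; flared lead-ins on them reach 34 mm above it, mouth about 18 mm wide.
- slot3 (a point): Centre of slot 3 on the rack's flat bed, 8 mm above the bench; axes as the rack's. Two pairs of 12 mm long fins, at y = -27 and +27 mm, 11 mm apart (the plate is 8), reach 25 mm above the bed; flared lead-ins on them reach 34 mm above it, mouth about 18 mm wide.
- slot4 (a point): Centre of slot 4 on the rack's flat bed, 8 mm above the bench; axes as the rack's. Two pairs of 12 mm long fins, at y = -27 and +27 mm, 11 mm apart (the plate is 8), reach 25 mm above the bed; flared lead-ins on them reach 34 mm above it, mouth about 18 mm wide.
- slot5 (a point): Centre of slot 5 on the rack's flat bed, 8 mm above the bench; axes as the rack's. Two pairs of 12 mm long fins, at y = -27 and +27 mm, 11 mm apart (the plate is 8), reach 25 mm above the bed; flared lead-ins on them reach 34 mm above it, mouth about 18 mm wide. Loop-handle end.
- plate_large: Large white ceramic plate with grey strips down its side edges: 8 mm thick (x), 110 wide (y), 110 high (z), about 360 g. Origin: centre of its bottom edge. Starts leaning on stand_large, z 35 degrees from vertical, top towards the stand's -x (robot side). The stand touches the back (-x) face up to z = 66 mm but leaves the middle 60 mm of width open above z = 22 mm: pinch the top edge there.
- stand_large: Grey plastic leaning stand, fixed, holding plate_large; the three are alike and change places. Base 105 x 84 mm, uprights 80 mm high, 6 mm lip before the plate's foot. Origin: on the bench, near the middle of its base; x level, pointing from its back to the plate's foot (away from the robot, within 0.35 rad), z up. The plate's bottom edge rests at x = 30, z = 22 mm.
- plate_medium: Medium white ceramic plate with grey strips down its side edges: 8 mm thick (x), 95 wide (y), 94 high (z), about 270 g. Origin: centre of its bottom edge. Starts leaning on stand_medium, z 35 degrees from vertical, top towards the stand's -x (robot side). The stand touches the back (-x) face up to z = 66 mm but leaves the middle 60 mm of width open above z = 22 mm: pinch the top edge there.
- stand_medium: Grey plastic leaning stand, fixed, holding plate_medium; the three are alike and change places. Base 105 x 84 mm, uprights 80 mm high, 6 mm lip before the plate's foot. Origin: on the bench, near the middle of its base; x level, pointing from its back to the plate's foot (away from the robot, within 0.35 rad), z up. The plate's bottom edge rests at x = 30, z = 22 mm.
- plate_small: Small white ceramic plate with grey strips down its side edges: 8 mm thick (x), 80 wide (y), 78 high (z), about 190 g. Origin: centre of its bottom edge. Starts leaning on stand_small, z 35 degrees from vertical, top towards the stand's -x (robot side). The stand touches the back (-x) face up to z = 66 mm but leaves the middle 60 mm of width open above z = 22 mm: pinch the top edge there.
- stand_small: Grey plastic leaning stand, fixed, holding plate_small; the three are alike and change places. Base 105 x 84 mm, uprights 80 mm high, 6 mm lip before the plate's foot. Origin: on the bench, near the middle of its base; x level, pointing from its back to the plate's foot (away from the robot, within 0.35 rad), z up. The plate's bottom edge rests at x = 30, z = 22 mm.
- loaded_a: Small plate, same as plate_small (8 x 80 x 78 mm), already standing upright in one of the five slots, which one varies; leave it there. Origin: centre of its bottom edge; x is its thickness, along the rack's x; z up.
- loaded_b: Small plate, same as plate_small (8 x 80 x 78 mm), already standing upright in one of the five slots, which one varies; leave it there. Origin: centre of its bottom edge; x is its thickness, along the rack's x; z up.
- bottle: Bystander: amber glass bottle, 64 mm diameter, 150 mm high, standing loose. Origin: centre of its underside.
- tube_rack: Bystander: blue block of small tubes, 80 x 115 mm, 46 mm high, standing loose. Origin: centre of its underside.
Things that resemble listed ones, but are neither listed nor needed, are in the scene too. What is shaped like the plate_medium but pink is not meant.

How it is judged (in metres and radians):
At the end, for the whole second after the job is handed in: The 3 plates stand in free slots, small-medium-large towards the loop: bottom on the bed (origin z 4-12 mm in the rack), within 5 mm of a slot centre, 20 mm of the centre line, tilt and turn under 0.17 rad; the 2 loaded plates still stand so in the rack; all slower than 0.02 m/s (angle between each of plate_small, plate_medium, plate_large, loaded_a, loaded_b's own z axis and vertical below 0.17 rad and angle between the x axis of each of plate_small, plate_medium, plate_large, loaded_a, loaded_b and the x axis of rack, either way round below 0.17 rad and y of plate_small in the frame of rack between -0.02 and 0.02 m and z of plate_small in the frame of rack between 0.004 and 0.012 m and linear speed of each of plate_small, plate_medium, plate_large, loaded_a, loaded_b below 0.02 m/s and y of plate_medium in the frame of rack between -0.02 and 0.02 m and z of plate_medium in the frame of rack between 0.004 and 0.012 m and y of plate_large in the frame of rack between -0.02 and 0.02 m and z of plate_large in the frame of rack between 0.004 and 0.012 m and y of loaded_a in the frame of rack between -0.02 and 0.02 m and z of loaded_a in the frame of rack between 0.004 and 0.012 m and y of loaded_b in the frame of rack between -0.02 and 0.02 m and z of loaded_b in the frame of rack between 0.004 and 0.012 m and ((x of plate_small in the frame of rack between -0.085 and -0.075 m and x of plate_medium in the frame of rack between -0.045 and -0.035 m and x of plate_large in the frame of rack between -0.005 and 0.005 m) or (x of plate_small in the frame of rack between -0.085 and -0.075 m and x of plate_medium in the frame of rack between -0.045 and -0.035 m and x of plate_large in the frame of rack between 0.035 and 0.045 m) or (x of plate_small in the frame of rack between -0.085 and -0.075 m and x of plate_medium in the frame of rack between -0.045 and -0.035 m and x of plate_large in the frame of rack between 0.075 and 0.085 m) or (x of plate_small in the frame of rack between -0.085 and -0.075 m and x of plate_medium in the frame of rack between -0.005 and 0.005 m and x of plate_large in the frame of rack between 0.035 and 0.045 m) or (x of plate_small in the frame of rack between -0.085 and -0.075 m and x of plate_medium in the frame of rack between -0.005 and 0.005 m and x of plate_large in the frame of rack between 0.075 and 0.085 m) or (x of plate_small in the frame of rack between -0.085 and -0.075 m and x of plate_medium in the frame of rack between 0.035 and 0.045 m and x of plate_large in the frame of rack between 0.075 and 0.085 m) or (x of plate_small in the frame of rack between -0.045 and -0.035 m and x of plate_medium in the frame of rack between -0.005 and 0.005 m and x of plate_large in the frame of rack between 0.035 and 0.045 m) or (x of plate_small in the frame of rack between -0.045 and -0.035 m and x of plate_medium in the frame of rack between -0.005 and 0.005 m and x of plate_large in the frame of rack between 0.075 and 0.085 m) or (x of plate_small in the frame of rack between -0.045 and -0.035 m and x of plate_medium in the frame of rack between 0.035 and 0.045 m and x of plate_large in the frame of rack between 0.075 and 0.085 m) or (x of plate_small in the frame of rack between -0.005 and 0.005 m and x of plate_medium in the frame of rack between 0.035 and 0.045 m and x of plate_large in the frame of rack between 0.075 and 0.085 m))); the robot touches nothing.
It fails at once if the bottle or the tube rack is moved more than 20 mm or the bottle knocked over (distance of any of bottle, tube_rack from where it was at the start of the episode above 0.02 m or angle between bottle's own z axis and vertical above 0.4 rad).
It fails at once if a plate already in the rack is shifted more than 15 mm (distance of any of loaded_a, loaded_b from where it was at the start of the episode above 0.015 m).
It fails at once if a plate is dropped into the rack: it moves faster than 0.5 m/s within 30 mm above its seat ((linear speed of plate_small above 0.5 m/s and z of plate_small in the frame of rack below 0.038 m and x of plate_small in the frame of rack between -0.11 and 0.11 m and y of plate_small in the frame of rack between -0.05 and 0.05 m) or (linear speed of plate_medium above 0.5 m/s and z of plate_medium in the frame of rack below 0.038 m and x of plate_medium in the frame of rack between -0.11 and 0.11 m and y of plate_medium in the frame of rack between -0.05 and 0.05 m) or (linear speed of plate_large above 0.5 m/s and z of plate_large in the frame of rack below 0.038 m and x of plate_large in the frame of rack between -0.11 and 0.11 m and y of plate_large in the frame of rack between -0.05 and 0.05 m)).
It also fails if it takes over 72 s, if anything falls off the work surface, if the arm or the gripper's body presses on something with over 40 N, if the wrist force passes 120 N, or if a joint passes its speed limit or range.

## Working session

There is one attempt and no reset: what is moved stays moved. The work goes in short steps, Python scripts to look and compute and a shell command to move; the robot and the scene stay as the last step left them, time stands still between calls to the robot, and variables do not carry over. Pictures are saved under pics/ and viewed, at most 10 in all, crops included, and the job is handed in when it is done.

```bash
mkdir -p pics
python3 - <<'E'
from workcell import bot
import cv2
for n in("top","side"):
    im=bot.camera(n); cv2.imwrite(f"pics/{n}0.png",im[:,:,::-1]); print(n,bot.camera_model(n))
print(bot.get_obs())
E
```

```text
top {'vertical_fov': 45.432087009199485, 'cx': 321.79611495296524, 'cy': 201.5592258317704, 'k1': -0.09437697574884316, 'R': array([[-0.00135408, -0.99999268,  0.00357887],
       [-0.9963044 ,  0.00104171, -0.08588633],
       [ 0.08588198, -0.00368194, -0.99629851]]), 't': array([-0.02920543,  0.62882196,  1.04882963])}
side {'vertical_fov': 46.63570141640047, 'cx': 314.6667680259469, 'cy': 199.91615196153617, 'k1': 0.04727141682617804, 'R': array([[ 0.95472708, -0.29733845,  0.00927604],
       [-0.19920004, -0.6621504 , -0.72240999],
       [ 0.22094241,  0.68785659, -0.69140275]]), 't': array([-0.60441427,  0.1637038 ,  0.9778488 ])}
{'time': 0.1, 'q': array([-6.77818040e+01,  5.00992613e+00,  1.00416150e+01,  9.51003946e+01,
        8.79379234e-04,  9.00006790e+01]), 'qd': array([ 0.00059935, -0.15387725,  0.13583622,  0.08962219,  0.02127334,
       -0.02597154]), 'joint_efforts': array([ 1.01562036e-03, -5.21561730e+01,  4.65654516e+01,  1.61669520e-02,
       -3.11826682e-06,  1.71657871e-05]), 'ee_pos': array([ 0.20791331, -0.50900307,  0.24965846]), 'tcp_rot': array([-1.79931294e+02, -8.78564375e-04,  2.22175160e+01]), 'wrist_force': array([-0.15523736,  0.34855851, -0.27325161]), 'torque': array([ 0.02313634, -0.01253321, -0.05647471]), 'grasp_force': 0.0, 'opening': 0.08565992151100779}
```

View pics/top0.png

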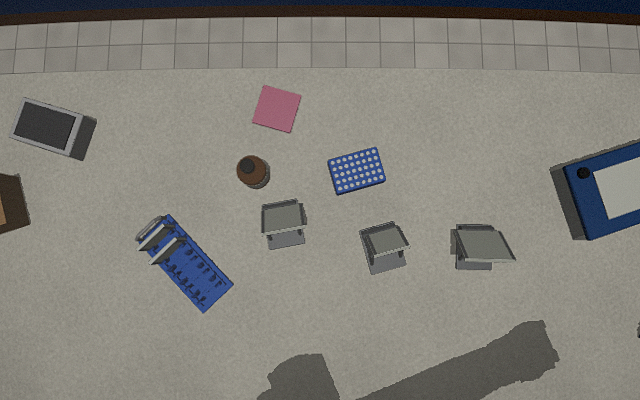

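View pics/side0.png

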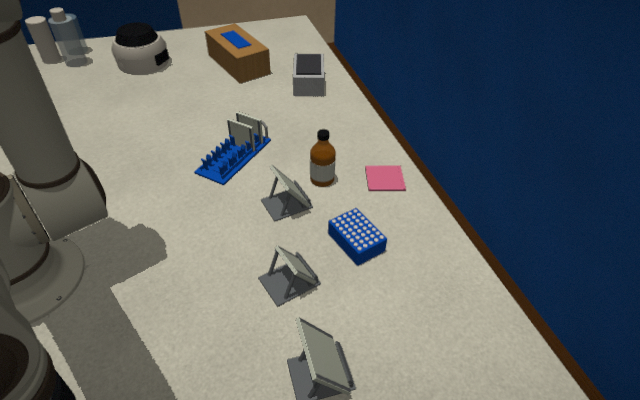

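Run:
```python
import cv2,numpy as np
t=cv2.imread("pics/top0.png");s=cv2.imread("pics/side0.png")
def c(im,x,y,w,h,k): return cv2.resize(im[y:y+h,x:x+w],None,fx=k,fy=k,interpolation=cv2.INTER_CUBIC)
def row(l,W,H):
    o=np.zeros((H,W,3),np.uint8);x=0
    for a in l: o[:a.shape[0],x:x+a.shape[1]]=a; x+=a.shape[1]
    return o
A=row([c(t,255,190,60,65,4),c(t,350,215,65,65,4),c(t,445,215,75,60,4)],800,260)
B=row([c(t,130,205,108,112,3),c(s,190,105,90,80,5)],800,336)
cv2.imwrite("pics/m1.png",cv2.convertScaleAbs(np.vstack([A,B]),alpha=1.3))
C=row([c(s,255,160,65,65,4),c(s,255,238,70,65,4),c(s,280,315,78,85,3)],800,262)
cv2.imwrite("pics/m2.png",cv2.convertScaleAbs(C,alpha=1.3))
```

```text
Traceback (most recent call last):
ValueError: could not broadcast input array from shape (400,450,3) into shape (336,450,3)
```

Run:
```python
import cv2,numpy as np
t=cv2.imread("pics/top0.png");s=cv2.imread("pics/side0.png")
def c(im,x,y,w,h,k): return cv2.resize(im[y:y+h,x:x+w],None,fx=k,fy=k,interpolation=cv2.INTER_CUBIC)
def row(l,W,H):
    o=np.zeros((H,W,3),np.uint8);x=0
    for a in l: o[:a.shape[0],x:x+a.shape[1]]=a; x+=a.shape[1]
    return o
A=row([c(t,255,190,60,65,4),c(t,350,215,65,65,4),c(t,445,215,75,60,4)],800,260)
B=row([c(t,130,205,108,112,3),c(s,190,105,90,80,4)],800,336)
cv2.imwrite("pics/m1.png",cv2.convertScaleAbs(np.vstack([A,B]),alpha=1.3))
C=row([c(s,255,160,65,65,4),c(s,255,238,70,65,4),c(s,280,315,78,85,3)],800,262)
cv2.imwrite("pics/m2.png",cv2.convertScaleAbs(C,alpha=1.3))
```

```text
(no output)
```

View pics/m1.png

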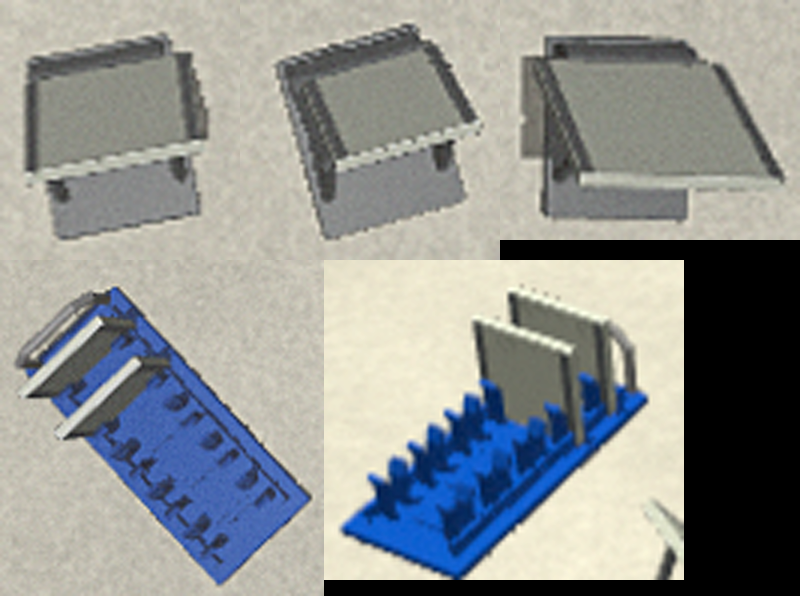

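View pics/m2.png

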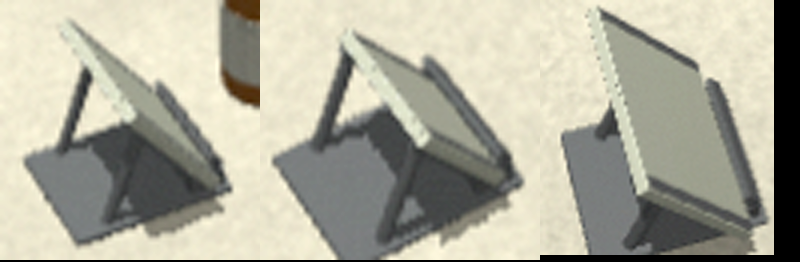

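Top view: the left stand (~285,222) holds the medium plate, the middle one (~385,245) the small, the right one (~480,245) the large. The rack's loop is at about (150,230). The loaded plates sit in the two slots nearest the loop, so slots 1–3 are free for small, medium and large.

```bash
cat > h.py <<'E'
from workcell import bot
import cv2,numpy as np
from scipy.optimize import least_squares,minimize
from scipy.spatial.transform import Rotation as Ro
def proj(n,X):
    m=bot.camera_model(n);p=np.atleast_2d(X)@m["R"].T+m["t"];s=p[:,:2]/p[:,2:]
    s=s*(1+m["k1"]*(s**2).sum(1,keepdims=True));f=200/np.tan(np.radians(m["vertical_fov"]/2))
    return s*f+[m["cx"],m["cy"]]
def T(P,L): # pose x,y,z,yaw, tilt(35 lean)
    x,y,z,yaw,tl=P;return Ro.from_euler("ZY",[yaw,-tl]).apply(L)+[x,y,z]
E
cat > fit.py <<'E'
from h import *
def un(p,off,org,k): p=np.array(p,float)-off; return (p+.5)/k-.5+org
top=dict(medium=((0,0),(255,190),[(29,182),(204,152),(27,172),(206,140)]),
 small=((240,0),(350,215),[(342,170),(478,135),(334,158),(479,123)]),
 large=((500,0),(445,215),[(582,186),(782,185),(582,172),(780,178)]))
side=dict(medium=((0,0),(255,160),4,[(60,26),(131,125),(72,20),(140,113)]),
 small=((260,0),(255,238),4,[(344,37),(420,146),(356,31),(431,135)]),
 large=((540,0),(280,315),3,[(591,14),(641,196),(602,8),(651,185)]))
WH=dict(small=(.08,.078),medium=(.095,.094),large=(.11,.11))
t=cv2.imread("pics/top0.png");s=cv2.imread("pics/side0.png")
big={n:cv2.resize(i,None,fx=4,fy=4,interpolation=cv2.INTER_CUBIC) for n,i in(("top",t),("side",s))}
def draw(n,L,col):
    q=np.round(((proj(n,L)+.5)*4-.5)*8).astype(np.int32)
    cv2.polylines(big[n],[q],True,col,1,cv2.LINE_AA,3)
for k,(w,h) in WH.items():
    L=np.array([(-.004,w/2,h),(-.004,-w/2,h),(.004,w/2,h),(.004,-w/2,h)])
    a=un(top[k][2],top[k][0],top[k][1],4);b=un(side[k][3],side[k][0],side[k][1],side[k][2])
    f=lambda P:np.r_[(proj("top",T([P[0],P[1],.022,P[2],np.radians(35)],L))-a).ravel(),(proj("side",T([P[0],P[1],.022,P[2],np.radians(35)],L))-b).ravel()]
    r=least_squares(f,[.5,.0,0]);P=[r.x[0],r.x[1],.022,r.x[2],np.radians(35)]
    print(k,r.x.round(4),"yaw",np.degrees(r.x[2]).round(1),"res",r.fun.round(1))
    for n in big: draw(n,T(P,L[[0,1,3,2]]),(0,0,255)); draw(n,T(P,np.array([(.004,w/2,h),(.004,-w/2,h),(.004,-w/2,0),(.004,w/2,0)])),(0,255,0))
# rack
hsv=cv2.cvtColor(t,cv2.COLOR_BGR2HSV)[200:320,125:245]
K=4;bgr=cv2.resize(t[200:320,125:245],None,fx=K,fy=K,interpolation=cv2.INTER_CUBIC)
m=((bgr[:,:,0].astype(int)-bgr[:,:,2])>45).astype(np.uint8)
box=np.array([(x,y,z) for x in(-.112,.112) for y in(-.048,.048) for z in(0,.008)])
excl=np.zeros_like(m)
def hull(P):
    q=(proj("top",T([P[0],P[1],0,P[2],0],box))-[125,200]+.5)*K-.5
    o=np.zeros_like(m);cv2.fillPoly(o,[cv2.convexHull(np.round(q*16).astype(np.int32))],1,cv2.LINE_8,4);return o
fill=cv2.morphologyEx(m,cv2.MORPH_CLOSE,np.ones((25,25)))
yy,xx=np.mgrid[:m.shape[0],:m.shape[1]]
ok=~((xx/K+125<178)&(yy/K+200<262)&(xx/K-(yy/K)+125-200< -66))  # ignore the loaded plates' overhang corner
cost=lambda P:float(((hull(P)!=fill)&ok).sum())
best=min((minimize(cost,[.46+dx,.3,np.radians(a)],method="Nelder-Mead",options=dict(initial_simplex=np.array([.46+dx,.3,np.radians(a)])+np.array([[0,0,0],[.02,0,0],[0,.02,0],[0,0,.1]]),maxiter=400)) for dx in(-.03,0,.03) for a in(40,46)),key=lambda r:r.fun)
P=best.x;print("rack",P.round(4),np.degrees(P[2]).round(2),best.fun)
for n in big:
    for z in(0,.008): draw(n,T([P[0],P[1],0,P[2],0],np.array([(-.112,-.048,z),(.112,-.048,z),(.112,.048,z),(-.112,.048,z)])),(0,0,255))
    for i in(0,1,2,3,4): draw(n,T([P[0],P[1],0,P[2],0],np.array([(-.08+.04*i,-.027,.033),(-.08+.04*i,.027,.033)])),(0,255,255))
    for i in(3,4):draw(n,T([P[0],P[1],0,P[2],0],np.array([(-.08+.04*i+d,e*.04,.086) for d,e in((-.004,-1),(.004,-1),(.004,1),(-.004,1))])),(0,255,0))
def cc(n,x,y,w,h): return big[n][y*4:(y+h)*4,x*4:(x+w)*4]
def row(l,W,H):
    o=np.zeros((H,W,3),np.uint8);x=0
    for a in l:
        if x+a.shape[1]>W:a=a[:,:W-x]
        o[:min(H,a.shape[0]),x:x+a.shape[1]]=a[:H]; x+=a.shape[1]
    return o
A=row([cc("top",255,195,60,55),cc("top",355,220,60,50),cc("top",447,220,72,50)],800,200)
B=row([cc("top",130,210,108,105),cc("side",193,108,85,80)],800,400)
cv2.imwrite("pics/ov.png",np.vstack([A,B]))
E
python3 fit.py
```

```text
small [ 0.5618 -0.1672  0.2365] yaw 13.5 res [-1.4 -0.   1.  -0.3  0.1 -0.   0.4 -0.3 -0.3  0.2 -0.   0.6 -0.5 -1.1
  0.2  0.5]
medium [0.616  0.0594 0.1779] yaw 10.2 res [ 0.   0.5  0.9 -0.1 -0.3 -0.2 -0.3 -0.2  0.4  0.2 -0.3 -0.3 -0.2 -0.6
  0.   0.3]
large [ 0.5624 -0.3826 -0.0323] yaw -1.8 res [-1.  -0.4  0.4  1.  -0.3  0.   1.8 -0.3 -0.5 -0.9  0.  -0.  -0.4 -1.3
  0.9  1.1]
rack [0.4901 0.2852 0.7702] 44.13 4557.0
```

View pics/ov.png

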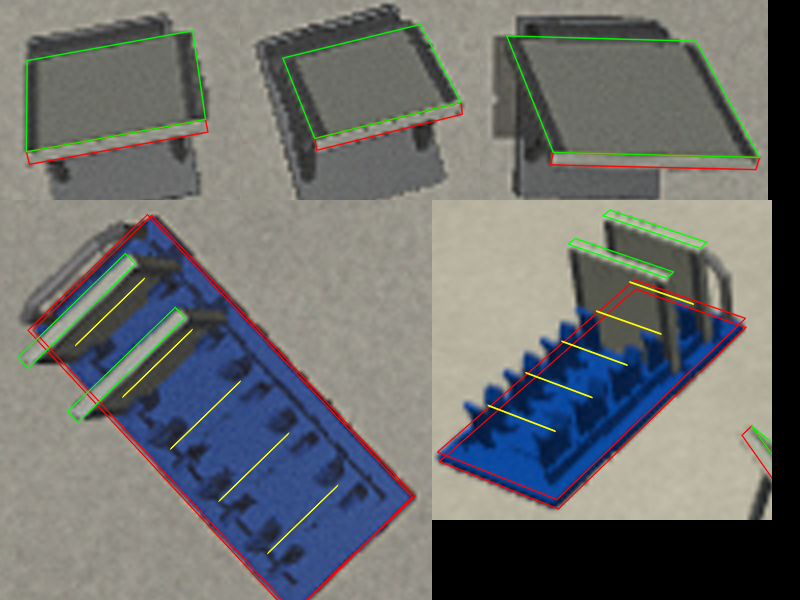

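```bash
cat > plan.py <<'E'
import sys
from h import *
PL=dict(small=(.5618,-.1672,.2365,.078),medium=(.616,.0594,.1779,.094),large=(.5624,-.3826,-.0323,.11))
RK=(.4901,.2852,.7702)
G=.012
def grasp(k,back):
    x,y,a,h=PL[k];R=Ro.from_euler("ZY",[a,-np.radians(35)]).as_matrix()
    return np.c_[R[:,1],R[:,0],-R[:,2]],R@[0,0,h-G+back]+[x,y,.022]
def slot(k,i,up):
    R=Ro.from_euler("Z",RK[2]).as_matrix();h=PL[k][3]
    return np.c_[R[:,1],R[:,0],-R[:,2]],R@[-.08+.04*(i-1),0,.008+up+h-G]+[RK[0],RK[1],0]
def show(Rt,pt,now=None):
    o=bot.get_obs();R=Ro.from_euler("xyz",o["tcp_rot"],degrees=True).as_matrix();p=o["ee_pos"]
    if now: R,p=now
    dp=(pt-p)/.02;w=Ro.from_matrix(Rt@R.T).as_rotvec()/.12
    print("target",pt.round(4),"shift units",dp.round(2),"turn units",w.round(2))
    n=1
    if max(abs(np.r_[dp,w]))>.01:
        n=int(np.ceil(max(abs(np.r_[dp/.9,w/.8]))));print(" n",n,"row",(np.r_[dp,w]/n).round(3).tolist())
    return Rt,pt
E
python3 - <<'E'
from plan import *
a=show(*grasp("large",.07));b=show(*grasp("large",0),now=a)
c=(b[0],b[1]+[-.05,0,.12]);show(*c,now=b);show(*slot("large",3,.1),now=c)
E
```

```text
target [ 0.4661 -0.3795  0.1596] shift units [12.91  6.48 -4.5 ] turn units [-3.07 -4.42  9.27]
 n 15 row [0.861, 0.432, -0.3, -0.205, -0.295, 0.618]
target [ 0.5062 -0.3808  0.1023] shift units [ 2.01 -0.06 -2.87] turn units [0. 0. 0.]
 n 4 row [0.502, -0.016, -0.717, 0.0, 0.0, 0.0]
target [ 0.4562 -0.3808  0.2223] shift units [-2.5  0.   6. ] turn units [0. 0. 0.]
 n 7 row [-0.357, 0.0, 0.857, 0.0, 0.0, 0.0]
target [0.4901 0.2852 0.206 ] shift units [ 1.69 33.3  -0.81] turn units [-1.88  4.87  6.47]
 n 37 row [0.046, 0.9, -0.022, -0.051, 0.132, 0.175]
```

```bash
python3 -m crank '[[[0.861,0.432,-0.3,-0.205,-0.295,0.618],[0.861,0.432,-0.3,-0.205,-0.295,0.618],[0.861,0.432,-0.3,-0.205,-0.295,0.618],[0.861,0.432,-0.3,-0.205,-0.295,0.618],[0.861,0.432,-0.3,-0.205,-0.295,0.618],[0.861,0.432,-0.3,-0.205,-0.295,0.618],[0.861,0.432,-0.3,-0.205,-0.295,0.618],[0.861,0.432,-0.3,-0.205,-0.295,0.618],[0.861,0.432,-0.3,-0.205,-0.295,0.618],[0.861,0.432,-0.3,-0.205,-0.295,0.618],[0.861,0.432,-0.3,-0.205,-0.295,0.618],[0.861,0.432,-0.3,-0.205,-0.295,0.618],[0.861,0.432,-0.3,-0.205,-0.295,0.618],[0.861,0.432,-0.3,-0.205,-0.295,0.618],[0.861,0.432,-0.3,-0.205,-0.295,0.618],[0,0,0,0,0,0],[0,0,0,0,0,0],[0,0,0,0,0,0]]]' 0.5 40
python3 - <<'E'
from plan import *
show(*grasp("large",.07));show(*grasp("large",0));print(bot.get_obs()["q"])
im=bot.camera("side");cv2.imwrite("pics/s1.png",im[:,:,::-1])
E
```

```text
time: 1.6
ee_pos: [0.4659, -0.3798, 0.1605]
tcp_rot: [145.0, -0.0, 88.0]
wrist_force: [-0.3, 0.1, 0.1]
opening: 0.0428
grasp_force: 0.0
target [ 0.4661 -0.3795  0.1596] shift units [ 0.01  0.02 -0.05] turn units [-0.01  0.01  0.02]
 n 1 row [0.009, 0.016, -0.045, -0.006, 0.005, 0.019]
target [ 0.5062 -0.3808  0.1023] shift units [ 2.02 -0.05 -2.91] turn units [-0.01  0.01  0.02]
 n 4 row [0.504, -0.012, -0.728, -0.002, 0.001, 0.005]
[-50.10165762 -12.24235694 -23.0138659   54.17622962  25.33143623
  47.60980504]
```

```bash
python3 -m crank '[[[0.4,-0.01,-0.58,0,0,0],[0.4,-0.01,-0.58,0,0,0],[0.4,-0.01,-0.58,0,0,0],[0.4,-0.01,-0.58,0,0,0],[0.4,-0.01,-0.58,0,0,0],[0,0,0,0,0,0],[0,0,0,0,0,0]]]'
python3 -m crank '[[[0,0,0,0,0,0],[0,0,0,0,0,0],[0,0,0,0,0,0],[0,0,0,0,0,0],[0,0,0,0,0,0],[0,0,0,0,0,0],[0,0,0,0,0,0],[0,0,0,0,0,0]]]' 0 50
python3 - <<'E'
from plan import *
show(*grasp("large",0))
im=bot.camera("side");cv2.imwrite("pics/s2.png",cv2.resize(im[200:400,200:440,::-1],None,fx=3,fy=3))
E
```

```text
time: 2.23
ee_pos: [0.5059, -0.3807, 0.1022]
tcp_rot: [145.0, -0.1, 88.1]
wrist_force: [0.5, 0.5, 0.2]
opening: 0.0428
grasp_force: 0.0
time: 2.9
ee_pos: [0.5056, -0.3811, 0.1033]
tcp_rot: [144.9, 0.0, 88.0]
wrist_force: [-7.1, 0.6, 4.1]
opening: 0.0072
grasp_force: 48.8
target [ 0.5062 -0.3808  0.1023] shift units [ 0.03  0.02 -0.05] turn units [0.01 0.01 0.01]
 n 1 row [0.029, 0.017, -0.049, 0.005, 0.012, 0.015]
```

View pics/s2.png

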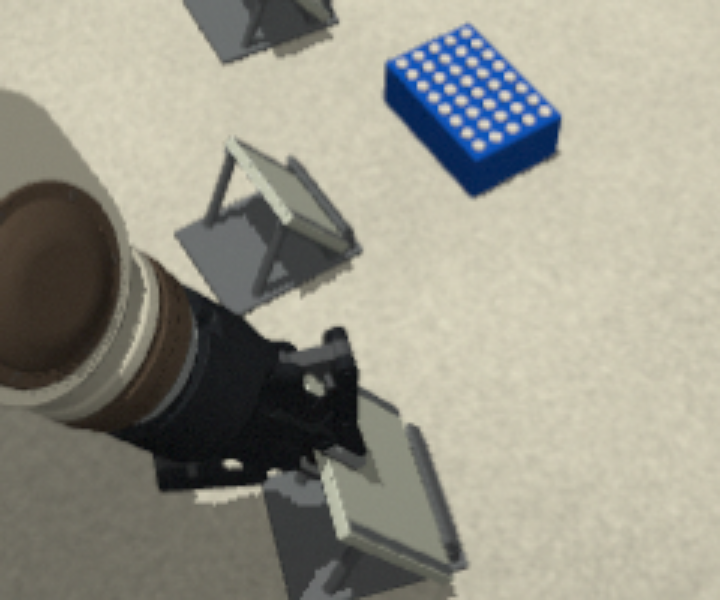

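```bash
python3 -m crank '[[[-0.2,0.01,0.29,0,0,0],[-0.4,0.01,0.58,0,0,0],[-0.4,0.01,0.58,0,0,0],[-0.4,0.01,0.58,0,0,0],[-0.4,0.01,0.58,0,0,0],[-0.2,0.01,0.29,0,0,0],[0,0,0.5,0,0,0],[0,0,0.9,0,0,0],[0,0,0.9,0,0,0],[0,0,0.6,0,0,0],[0,0,0.2,0,0,0],[0,0,0,0,0,0]]]'
python3 - <<'E'
from plan import *
show(*slot("large",3,.1))
E
```

```text
time: 3.95
ee_pos: [0.4666, -0.3796, 0.2233]
tcp_rot: [144.9, 0.0, 88.1]
wrist_force: [-0.0, -0.4, -2.6]
opening: 0.0075
grasp_force: 49.6
target [0.4901 0.2852 0.206 ] shift units [ 1.17 33.24 -0.87] turn units [-1.89  4.9   6.47]
 n 37 row [0.032, 0.898, -0.023, -0.051, 0.132, 0.175]
```

```bash
python3 -m crank '[[[0.029,0.4,0,-0.047,0.122,0.162],[0.029,0.831,-0.02,-0.047,0.122,0.162],[0.029,0.831,-0.02,-0.047,0.122,0.162],[0.029,0.831,-0.02,-0.047,0.122,0.162],[0.029,0.831,-0.02,-0.047,0.122,0.162],[0.029,0.831,-0.02,-0.047,0.122,0.162],[0.029,0.831,-0.02,-0.047,0.122,0.162],[0.029,0.831,-0.02,-0.047,0.122,0.162],[0.029,0.831,-0.02,-0.047,0.122,0.162],[0.029,0.831,-0.02,-0.047,0.122,0.162],[0.029,0.831,-0.02,-0.047,0.122,0.162],[0.029,0.831,-0.02,-0.047,0.122,0.162],[0.029,0.831,-0.02,-0.047,0.122,0.162],[0.029,0.831,-0.02,-0.047,0.122,0.162],[0.029,0.831,-0.02,-0.047,0.122,0.162],[0.029,0.831,-0.02,-0.047,0.122,0.162],[0.029,0.831,-0.02,-0.047,0.122,0.162],[0.029,0.831,-0.02,-0.047,0.122,0.162],[0.029,0.831,-0.02,-0.047,0.122,0.162],[0.029,0.831,-0.02,-0.047,0.122,0.162]]]' | head -3
python3 -m crank '[[[0.029,0.831,-0.02,-0.047,0.122,0.162],[0.029,0.831,-0.02,-0.047,0.122,0.162],[0.029,0.831,-0.02,-0.047,0.122,0.162],[0.029,0.831,-0.02,-0.047,0.122,0.162],[0.029,0.831,-0.02,-0.047,0.122,0.162],[0.029,0.831,-0.02,-0.047,0.122,0.162],[0.029,0.831,-0.02,-0.047,0.122,0.162],[0.029,0.831,-0.02,-0.047,0.122,0.162],[0.029,0.831,-0.02,-0.047,0.122,0.162],[0.029,0.831,-0.02,-0.047,0.122,0.162],[0.029,0.831,-0.02,-0.047,0.122,0.162],[0.029,0.831,-0.02,-0.047,0.122,0.162],[0.029,0.831,-0.02,-0.047,0.122,0.162],[0.029,0.831,-0.02,-0.047,0.122,0.162],[0.029,0.831,-0.02,-0.047,0.122,0.162],[0.029,0.831,-0.02,-0.047,0.122,0.162],[0.029,0.831,-0.02,-0.047,0.122,0.162],[0.029,0.831,-0.02,-0.047,0.122,0.162],[0.029,0.831,-0.02,-0.047,0.122,0.162],[0.029,0.4,-0.02,-0.047,0.122,0.162]]]' | head -3
python3 - <<'E'
from plan import *
show(*slot("large",3,.1));show(*slot("large",3,.03))
E
```

```text
time: 5.62
ee_pos: [0.4772, -0.0542, 0.2133]
tcp_rot: [162.6, 3.5, 111.3]
time: 7.28
ee_pos: [0.4887, 0.2701, 0.2052]
tcp_rot: [-179.9, -0.1, 134.3]
target [0.4901 0.2852 0.206 ] shift units [0.07 0.76 0.04] turn units [-0.01 -0.02 -0.03]
 n 1 row [0.071, 0.755, 0.04, -0.005, -0.022, -0.029]
target [0.4901 0.2852 0.136 ] shift units [ 0.07  0.76 -3.46] turn units [-0.01 -0.02 -0.03]
 n 4 row [0.018, 0.189, -0.865, -0.001, -0.005, -0.007]
```

Align, then check the carried plate with the cameras before lowering.

```bash
python3 -m crank '[[[0.04,0.38,0.02,0,-0.01,-0.01],[0.03,0.38,0.02,0,-0.01,-0.01],[0,0,0,0,0,0],[0,0,0,0,0,0]]]' | head -3
cat > chk.py <<'E'
from plan import *
def chk(k,i,f):
    o=bot.get_obs();R=Ro.from_euler("xyz",o["tcp_rot"],degrees=True).as_matrix();h=PL[k][3];w={.11:.11,.094:.095,.078:.08}[h]
    P=lambda L:np.array(L)@np.c_[R[:,1],R[:,0],-R[:,2]].T[[1,0,2]]+o["ee_pos"]+R[:,2]*(h-G)
    out=[]
    for n,x0,y0 in(("top",120,190),("side",180,40)):
        im=cv2.resize(bot.camera(n)[:,:,::-1],None,fx=4,fy=4,interpolation=cv2.INTER_CUBIC)
        def d(L,c): cv2.polylines(im,[np.round(((proj(n,L)+.5)*4-.5)*8).astype(np.int32)],True,c,1,cv2.LINE_AA,3)
        for s in(-.004,.004): d(P([(s,-w/2,0),(s,w/2,0),(s,w/2,h),(s,-w/2,h)]),(0,0,255) if s>0 else (0,255,0))
        x=-.08+.04*(i-1);d(T([*RK[:2],.008,RK[2],0],np.array([(x,-.027,.025),(x,.027,.025)])),(0,255,255))
        out.append(im[y0*4:y0*4+520,x0*4:x0*4+400])
    cv2.imwrite(f,np.hstack(out))
E
python3 - <<'E'
from chk import *
chk("large",3,"pics/c1.png");show(*slot("large",3,.03))
E
```

```text
time: 7.62
ee_pos: [0.4906, 0.2835, 0.2073]
tcp_rot: [179.8, 0.0, 134.0]
target [0.4901 0.2852 0.136 ] shift units [-0.03  0.11 -3.58] turn units [-0.01  0.02  0.02]
 n 4 row [-0.008, 0.028, -0.895, -0.003, 0.006, 0.006]
```

View pics/c1.png

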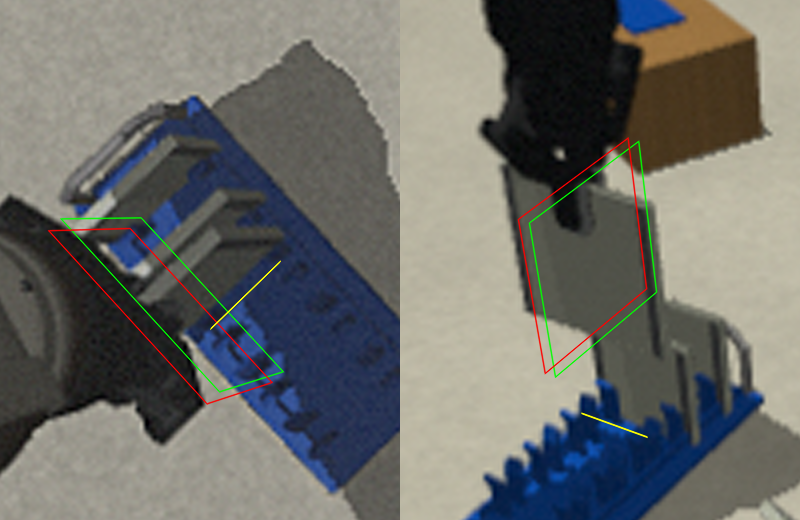

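```bash
sed -i 's/\.T\[\[1,0,2\]\]/.T/' chk.py
python3 - <<'E'
from chk import *
o=bot.get_obs();R=Ro.from_euler("xyz",o["tcp_rot"],degrees=True).as_matrix()
M=np.c_[R[:,1],R[:,0],-R[:,2]]
L=np.array([(s,y,z) for s in(-.004,.004) for y in(-.055,.055) for z in(0,.11)])
X=L@M.T+o["ee_pos"]+R[:,2]*(.11-G)
for l,p,q in zip(L,proj("side",X),proj("top",X)): print(l,((p-[180,40]+.5)*4-.5+[400,0]).round(),((q-[120,190]+.5)*4-.5).round())
E
```

```text
[-0.004 -0.055  0.   ] [669. 359.] [288. 231.]
[-0.004 -0.055  0.11 ] [651. 206.] [225. 234.]
[-0.004  0.055  0.   ] [530. 310.] [136. 378.]
[-0.004  0.055  0.11 ] [503. 158.] [ 55. 399.]
[ 0.004 -0.055  0.   ] [676. 352.] [278. 220.]
[ 0.004 -0.055  0.11 ] [659. 199.] [213. 222.]
[0.004 0.055 0.   ] [538. 304.] [126. 367.]
[0.004 0.055 0.11 ] [511. 153.] [ 43. 386.]
```

```bash
python3 -m crank '[[[-0.03,0.1,-0.5,0,0.01,0.01],[0,0,-0.7,0,0.01,0.01],[0,0,-0.7,0,0,0],[0,0,-0.7,0,0,0],[0,0,-0.6,0,0,0],[0,0,-0.38,0,0,0],[0,0,0,0,0,0],[0,0,0,0,0,0]]]' | head -4
python3 -m crank '[[[0,0,-0.15,0,0,0],[0,0,-0.15,0,0,0],[0,0,-0.15,0,0,0],[0,0,-0.15,0,0,0],[0,0,-0.15,0,0,0],[0,0,-0.15,0,0,0],[0,0,-0.15,0,0,0],[0,0,-0.15,0,0,0],[0,0,0,0,0,0],[0,0,0,0,0,0]]]' | head -4
python3 - <<'E'
from plan import *
show(*slot("large",3,.0));print(bot.get_obs()["wrist_force"])
E
```

```text
time: 8.38
ee_pos: [0.4901, 0.2852, 0.1358]
tcp_rot: [180.0, -0.1, 134.1]
wrist_force: [-0.2, -0.4, -3.0]
time: 9.22
ee_pos: [0.4902, 0.2854, 0.1117]
tcp_rot: [179.9, -0.1, 134.1]
wrist_force: [-0.2, 0.1, -3.2]
target [0.4901 0.2852 0.106 ] shift units [-0.   -0.01 -0.29] turn units [-0.01 -0.   -0.  ]
 n 1 row [-0.004, -0.008, -0.285, -0.012, -0.001, -0.0]
[-0.22039355  0.05524619 -3.2365749 ]
```

No contact with the fins. On down in 1 mm steps until the bed is felt.

```bash
for i in 1; do python3 -m crank '[[[0,0,-0.05,0,0,0],[0,0,-0.05,0,0,0],[0,0,-0.05,0,0,0],[0,0,-0.05,0,0,0],[0,0,0,0,0,0]]]' | sed -n 2,4p; python3 -m crank '[[[0,0,-0.05,0,0,0],[0,0,0,0,0,0]]]' | sed -n 2,4p; python3 -m crank '[[[0,0,-0.05,0,0,0],[0,0,0,0,0,0]]]' | sed -n 2,4p; done
```

```text
ee_pos: [0.4902, 0.2854, 0.1077]
tcp_rot: [179.9, -0.1, 134.1]
wrist_force: [-0.3, -0.0, -2.8]
ee_pos: [0.4903, 0.2854, 0.1068]
tcp_rot: [179.9, -0.1, 134.1]
wrist_force: [0.2, 0.6, -3.0]
ee_pos: [0.4904, 0.2856, 0.1068]
tcp_rot: [179.9, -0.1, 134.1]
wrist_force: [-1.1, 0.3, 2.3]
```

```bash
python3 -m crank '[[[0,0,-0.03,0,0,0],[0,0,0,0,0,0],[0,0,0,0,0,0]]]' | sed -n 2,4p; python3 -m crank '[[[0,0,0,0,0,0],[0,0,0,0,0,0],[0,0,0,0,0,0],[0,0,0,0,0,0]]]' 0.3 | sed -n 2,6p;  python3 -m crank '[[[0,0,0.3,0,0,0],[0,0,0.6,0,0,0],[0,0,0.9,0,0,0],[0,0,0.9,0,0,0],[0,0,0.9,0,0,0],[0,0,0.9,0,0,0],[0,0,0.5,0,0,0],[0,0,0,0,0,0]]]' | sed -n 2,4p
python3 - <<'E'
from plan import *
a=show(*grasp("medium",.07));b=show(*grasp("medium",0),now=a)
E
```

```text
ee_pos: [0.4905, 0.2857, 0.1067]
tcp_rot: [179.8, -0.0, 134.1]
wrist_force: [-3.4, 0.1, 7.8]
ee_pos: [0.4903, 0.2854, 0.1052]
tcp_rot: [179.9, -0.1, 134.1]
wrist_force: [1.1, 0.4, -0.5]
opening: 0.0254
grasp_force: 0.0
ee_pos: [0.4911, 0.2859, 0.2086]
tcp_rot: [179.7, 0.0, 134.1]
wrist_force: [-0.3, -0.2, 0.3]
target [0.5302 0.044  0.1465] shift units [  1.95 -12.1   -3.1 ] turn units [ 2.34 -4.55 -4.78]
 n 14 row [0.14, -0.864, -0.222, 0.167, -0.325, -0.342]
target [0.5697 0.0511 0.0892] shift units [ 1.98  0.36 -2.87] turn units [0. 0. 0.]
 n 4 row [0.494, 0.089, -0.717, 0.0, 0.0, 0.0]
```

```bash
python3 -m crank '[[[0.14,-0.864,-0.222,0.167,-0.325,-0.342],[0.14,-0.864,-0.222,0.167,-0.325,-0.342],[0.14,-0.864,-0.222,0.167,-0.325,-0.342],[0.14,-0.864,-0.222,0.167,-0.325,-0.342],[0.14,-0.864,-0.222,0.167,-0.325,-0.342],[0.14,-0.864,-0.222,0.167,-0.325,-0.342],[0.14,-0.864,-0.222,0.167,-0.325,-0.342],[0.14,-0.864,-0.222,0.167,-0.325,-0.342],[0.14,-0.864,-0.222,0.167,-0.325,-0.342],[0.14,-0.864,-0.222,0.167,-0.325,-0.342],[0.14,-0.864,-0.222,0.167,-0.325,-0.342],[0.14,-0.864,-0.222,0.167,-0.325,-0.342],[0.14,-0.864,-0.222,0.167,-0.325,-0.342],[0.14,-0.864,-0.222,0.167,-0.325,-0.342],[0,0,0,0,0,0],[0,0,0,0,0,0],[0,0,0,0,0,0]]]' 0.5 50 | sed -n 2,6p
python3 - <<'E'
from plan import *
show(*grasp("medium",0))
E
```

```text
ee_pos: [0.5295, 0.0438, 0.1432]
tcp_rot: [145.3, -0.1, 100.2]
wrist_force: [0.5, 0.1, -0.4]
opening: 0.0428
grasp_force: 0.0
target [0.5697 0.0511 0.0892] shift units [ 2.01  0.37 -2.7 ] turn units [-0.   -0.04 -0.01]
 n 4 row [0.503, 0.092, -0.676, -0.001, -0.011, -0.002]
```

```bash
python3 -m crank '[[[0.4,0.074,-0.54,0,-0.01,0],[0.4,0.074,-0.54,0,-0.01,0],[0.4,0.074,-0.54,0,-0.01,0],[0.4,0.074,-0.54,0,-0.01,0],[0.4,0.074,-0.54,0,0,0],[0,0,0,0,0,0],[0,0,0,0,0,0]]]' | sed -n 2,5p
python3 -m crank '[[[0,0,0,0,0,0],[0,0,0,0,0,0],[0,0,0,0,0,0],[0,0,0,0,0,0],[0,0,0,0,0,0],[0,0,0,0,0,0],[0,0,0,0,0,0],[0,0,0,0,0,0]]]' 0 50 | sed -n 2,6p
python3 - <<'E'
from plan import *
show(*grasp("medium",0))
E
```

```text
ee_pos: [0.5693, 0.0517, 0.0885]
tcp_rot: [145.1, -0.0, 100.3]
wrist_force: [-0.3, 0.0, -0.4]
opening: 0.0427
ee_pos: [0.5695, 0.051, 0.0902]
tcp_rot: [144.9, -0.0, 100.2]
wrist_force: [-6.2, 0.2, 5.0]
opening: 0.0074
grasp_force: 49.2
target [0.5697 0.0511 0.0892] shift units [ 0.01  0.01 -0.05] turn units [-0.01  0.01 -0.  ]
 n 1 row [0.01, 0.005, -0.052, -0.007, 0.01, -0.003]
```

```bash
python3 -m crank '[[[-0.2,-0.03,0.29,0,0,0],[-0.4,-0.07,0.58,0,0,0],[-0.4,-0.07,0.58,0,0,0],[-0.4,-0.07,0.58,0,0,0],[-0.4,-0.07,0.58,0,0,0],[-0.2,-0.03,0.29,0,0,0],[0,0,0.5,0,0,0],[0,0,0.9,0,0,0],[0,0,0.9,0,0,0],[0,0,0.6,0,0,0],[0,0,0.5,0,0,0],[0,0,0,0,0,0]]]' | sed -n 2,6p
python3 - <<'E'
from plan import *
show(*slot("medium",2,.12))
E
```

```text
ee_pos: [0.5302, 0.0441, 0.2174]
tcp_rot: [144.8, -0.0, 100.2]
wrist_force: [0.9, 0.5, -2.5]
opening: 0.0071
grasp_force: 50.3
target [0.4614 0.2573 0.21  ] shift units [-3.44 10.66 -0.37] turn units [-2.37  4.61  4.78]
 n 12 row [-0.287, 0.888, -0.031, -0.197, 0.384, 0.398]
```

```bash
python3 -m crank '[[[-0.215,0.666,-0.023,-0.148,0.288,0.299],[-0.215,0.666,-0.023,-0.148,0.288,0.299],[-0.215,0.666,-0.023,-0.148,0.288,0.299],[-0.215,0.666,-0.023,-0.148,0.288,0.299],[-0.215,0.666,-0.023,-0.148,0.288,0.299],[-0.215,0.666,-0.023,-0.148,0.288,0.299],[-0.215,0.666,-0.023,-0.148,0.288,0.299],[-0.215,0.666,-0.023,-0.148,0.288,0.299],[-0.215,0.666,-0.023,-0.148,0.288,0.299],[-0.215,0.666,-0.023,-0.148,0.288,0.299],[-0.215,0.666,-0.023,-0.148,0.288,0.299],[-0.215,0.666,-0.023,-0.148,0.288,0.299],[-0.215,0.666,-0.023,-0.148,0.288,0.299],[-0.215,0.666,-0.023,-0.148,0.288,0.299],[-0.215,0.666,-0.023,-0.148,0.288,0.299],[-0.215,0.666,-0.023,-0.148,0.288,0.299],[0,0,0,0,0,0],[0,0,0,0,0,0],[0,0,0,0,0,0]]]' | sed -n 2,6p
python3 - <<'E'
from chk import *
show(*slot("medium",2,.03)); chk("medium",2,"pics/c2.png")
E
```

```text
ee_pos: [0.4607, 0.2569, 0.2069]
tcp_rot: [-179.9, -0.0, 134.1]
wrist_force: [0.9, -0.1, -3.1]
opening: 0.007
grasp_force: 50.4
target [0.4614 0.2573 0.12  ] shift units [ 0.03  0.02 -4.35] turn units [ 0.01 -0.01  0.  ]
 n 5 row [0.007, 0.004, -0.869, 0.003, -0.003, 0.0]
```

View pics/c2.png

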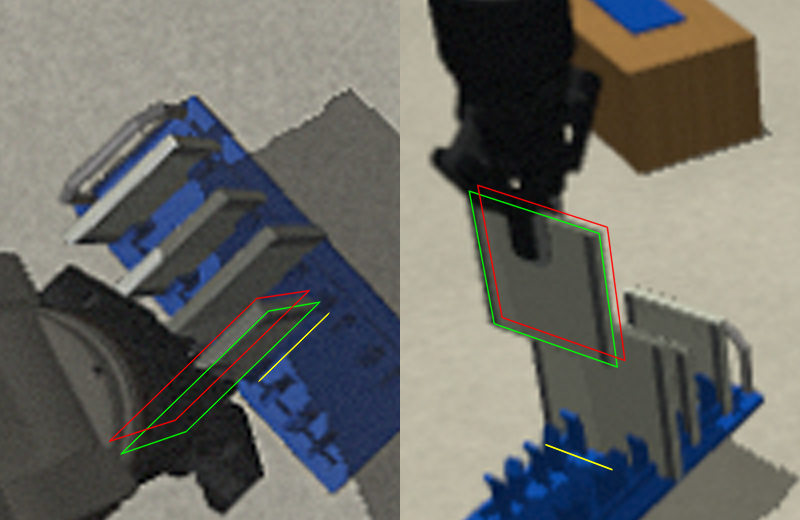

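The large plate (bottom near top-view (283,240)) stands upright and square in slot 3. The medium plate matches its predicted outline, so I lower it.

```bash
python3 -m crank '[[[0.03,0.02,-0.5,0,0,0],[0,0,-0.8,0,0,0],[0,0,-0.8,0,0,0],[0,0,-0.8,0,0,0],[0,0,-0.7,0,0,0],[0,0,-0.5,0,0,0],[0,0,-0.25,0,0,0],[0,0,0,0,0,0],[0,0,0,0,0,0]]]' | sed -n 2,4p
python3 -m crank '[[[0,0,-0.15,0,0,0],[0,0,-0.15,0,0,0],[0,0,-0.15,0,0,0],[0,0,-0.15,0,0,0],[0,0,-0.15,0,0,0],[0,0,-0.15,0,0,0],[0,0,-0.15,0,0,0],[0,0,-0.15,0,0,0],[0,0,0,0,0,0],[0,0,0,0,0,0]]]' | sed -n 2,4p
python3 -m crank '[[[0,0,-0.05,0,0,0],[0,0,-0.05,0,0,0],[0,0,-0.05,0,0,0],[0,0,0,0,0,0]]]' | sed -n 2,4p
python3 -m crank '[[[0,0,-0.05,0,0,0],[0,0,0,0,0,0]]]' | sed -n 2,4p
```

```text
ee_pos: [0.4614, 0.2575, 0.1211]
tcp_rot: [-179.9, -0.0, 134.1]
wrist_force: [-0.2, -0.5, -3.2]
ee_pos: [0.4612, 0.2576, 0.0966]
tcp_rot: [-179.9, -0.0, 134.2]
wrist_force: [-0.1, -1.1, -3.5]
ee_pos: [0.4612, 0.2576, 0.0936]
tcp_rot: [-179.9, -0.0, 134.2]
wrist_force: [0.7, 0.3, -3.2]
ee_pos: [0.4612, 0.2576, 0.0926]
tcp_rot: [-179.9, -0.0, 134.2]
wrist_force: [0.3, -0.4, -2.7]
```

```bash
for k in 1; do python3 -m crank '[[[0,0,-0.05,0,0,0],[0,0,0,0,0,0]]]' | sed -n 2,4p; python3 -m crank '[[[0,0,-0.05,0,0,0],[0,0,0,0,0,0]]]' | sed -n 2,4p; python3 -m crank '[[[0,0,-0.04,0,0,0],[0,0,0,0,0,0]]]' | sed -n 2,4p; done
```

```text
ee_pos: [0.4612, 0.2576, 0.0916]
tcp_rot: [-179.9, -0.0, 134.2]
wrist_force: [-0.2, -0.0, -3.4]
ee_pos: [0.4614, 0.2578, 0.0913]
tcp_rot: [-179.9, -0.0, 134.2]
wrist_force: [-2.0, 0.2, 2.0]
ee_pos: [0.4614, 0.2579, 0.0912]
tcp_rot: [-180.0, -0.0, 134.2]
wrist_force: [-4.0, 0.1, 7.4]
```

Seated. Release, rise, and go to the small plate.

```bash
python3 -m crank '[[[0,0,0,0,0,0],[0,0,0,0,0,0],[0,0,0,0,0,0],[0,0,0,0,0,0]]]' 0.3 | sed -n 2,6p;  python3 -m crank '[[[0,0,0.3,0,0,0],[0,0,0.6,0,0,0],[0,0,0.9,0,0,0],[0,0,0.9,0,0,0],[0,0,0.9,0,0,0],[0,0,0.9,0,0,0],[0,0,0.9,0,0,0],[0,0,0.5,0,0,0],[0,0,0,0,0,0],[0,0,0,0,0,0]]]' | sed -n 2,4p
python3 - <<'E'
from plan import *
a=show(*grasp("small",.07));b=show(*grasp("small",0),now=a)
E
```

```text
ee_pos: [0.4614, 0.2576, 0.09]
tcp_rot: [-179.9, -0.0, 134.2]
wrist_force: [0.3, -0.4, 1.2]
opening: 0.0258
grasp_force: 0.0
ee_pos: [0.4615, 0.2577, 0.2083]
tcp_rot: [-180.0, -0.0, 134.2]
wrist_force: [-0.1, -0.6, -0.5]
target [ 0.486  -0.1855  0.1334] shift units [  1.22 -22.16  -3.75] turn units [ 2.49 -4.52 -4.31]
 n 25 row [0.049, -0.886, -0.15, 0.1, -0.181, -0.172]
target [ 0.525  -0.1761  0.0761] shift units [ 1.95  0.47 -2.87] turn units [0. 0. 0.]
 n 4 row [0.488, 0.118, -0.717, 0.0, 0.0, 0.0]
```

```bash
python3 -m crank '[[[0.049,-0.886,-0.15,0.1,-0.181,-0.172],[0.049,-0.886,-0.15,0.1,-0.181,-0.172],[0.049,-0.886,-0.15,0.1,-0.181,-0.172],[0.049,-0.886,-0.15,0.1,-0.181,-0.172],[0.049,-0.886,-0.15,0.1,-0.181,-0.172],[0.049,-0.886,-0.15,0.1,-0.181,-0.172],[0.049,-0.886,-0.15,0.1,-0.181,-0.172],[0.049,-0.886,-0.15,0.1,-0.181,-0.172],[0.049,-0.886,-0.15,0.1,-0.181,-0.172],[0.049,-0.886,-0.15,0.1,-0.181,-0.172],[0.049,-0.886,-0.15,0.1,-0.181,-0.172],[0.049,-0.886,-0.15,0.1,-0.181,-0.172],[0.049,-0.886,-0.15,0.1,-0.181,-0.172],[0.049,-0.886,-0.15,0.1,-0.181,-0.172],[0.049,-0.886,-0.15,0.1,-0.181,-0.172],[0.049,-0.886,-0.15,0.1,-0.181,-0.172],[0.049,-0.886,-0.15,0.1,-0.181,-0.172],[0.049,-0.886,-0.15,0.1,-0.181,-0.172],[0.049,-0.886,-0.15,0.1,-0.181,-0.172],[0.049,-0.886,-0.15,0.1,-0.181,-0.172]]]' 0.5 50 | sed -n 2,3p
python3 -m crank '[[[0.049,-0.886,-0.15,0.1,-0.181,-0.172],[0.049,-0.886,-0.15,0.1,-0.181,-0.172],[0.049,-0.886,-0.15,0.1,-0.181,-0.172],[0.049,-0.886,-0.15,0.1,-0.181,-0.172],[0.049,-0.886,-0.15,0.1,-0.181,-0.172],[0,0,0,0,0,0],[0,0,0,0,0,0],[0,0,0,0,0,0]]]' | sed -n 2,5p
python3 - <<'E'
from plan import *
show(*grasp("small",0))
E
```

```text
ee_pos: [0.4802, -0.0975, 0.1463]
tcp_rot: [151.9, 1.4, 109.6]
ee_pos: [0.4854, -0.185, 0.1321]
tcp_rot: [145.0, -0.1, 103.6]
wrist_force: [-0.2, -0.1, -0.3]
opening: 0.0427
target [ 0.525  -0.1761  0.0761] shift units [ 1.98  0.45 -2.8 ] turn units [-0.01 -0.01 -0.01]
 n 4 row [0.496, 0.112, -0.7, -0.003, -0.002, -0.003]
```

```bash
python3 -m crank '[[[0.4,0.09,-0.56,0,0,0],[0.4,0.09,-0.56,0,0,0],[0.4,0.09,-0.56,0,0,0],[0.4,0.09,-0.56,0,0,0],[0.38,0.09,-0.56,0,0,0],[0,0,0,0,0,0],[0,0,0,0,0,0]]]' | sed -n 2,5p
python3 -m crank '[[[0,0,0,0,0,0],[0,0,0,0,0,0],[0,0,0,0,0,0],[0,0,0,0,0,0],[0,0,0,0,0,0],[0,0,0,0,0,0],[0,0,0,0,0,0],[0,0,0,0,0,0]]]' 0 50 | sed -n 2,6p
python3 -m crank '[[[-0.2,-0.05,0.29,0,0,0],[-0.4,-0.1,0.58,0,0,0],[-0.4,-0.1,0.58,0,0,0],[-0.4,-0.1,0.58,0,0,0],[-0.4,-0.1,0.58,0,0,0],[-0.2,-0.05,0.29,0,0,0],[0,0,0.5,0,0,0],[0,0,0.9,0,0,0],[0,0,0.9,0,0,0],[0,0,0.6,0,0,0],[0,0,0.5,0,0,0],[0,0,0,0,0,0]]]' | sed -n 2,6p
python3 - <<'E'
from plan import *
show(*slot("small",1,.12))
E
```

```text
ee_pos: [0.5251, -0.1752, 0.0764]
tcp_rot: [145.0, -0.1, 103.7]
wrist_force: [-0.6, 0.1, 0.4]
opening: 0.0427
ee_pos: [0.5254, -0.1767, 0.0779]
tcp_rot: [144.9, 0.0, 103.6]
wrist_force: [-6.4, 0.3, 6.1]
opening: 0.0072
grasp_force: 49.3
ee_pos: [0.4861, -0.1867, 0.2051]
tcp_rot: [144.9, 0.1, 103.6]
wrist_force: [0.8, -0.4, -2.0]
opening: 0.0078
grasp_force: 49.6
target [0.4327 0.2295 0.194 ] shift units [-2.67 20.81 -0.56] turn units [-2.49  4.53  4.29]
 n 24 row [-0.111, 0.867, -0.023, -0.104, 0.189, 0.179]
```

```bash
python3 -m crank '[[[-0.103,0.8,-0.02,-0.096,0.174,0.165],[-0.103,0.8,-0.02,-0.096,0.174,0.165],[-0.103,0.8,-0.02,-0.096,0.174,0.165],[-0.103,0.8,-0.02,-0.096,0.174,0.165],[-0.103,0.8,-0.02,-0.096,0.174,0.165],[-0.103,0.8,-0.02,-0.096,0.174,0.165],[-0.103,0.8,-0.02,-0.096,0.174,0.165],[-0.103,0.8,-0.02,-0.096,0.174,0.165],[-0.103,0.8,-0.02,-0.096,0.174,0.165],[-0.103,0.8,-0.02,-0.096,0.174,0.165],[-0.103,0.8,-0.02,-0.096,0.174,0.165],[-0.103,0.8,-0.02,-0.096,0.174,0.165],[-0.103,0.8,-0.02,-0.096,0.174,0.165],[-0.103,0.8,-0.02,-0.096,0.174,0.165],[-0.103,0.8,-0.02,-0.096,0.174,0.165],[-0.103,0.8,-0.02,-0.096,0.174,0.165],[-0.103,0.8,-0.02,-0.096,0.174,0.165],[-0.103,0.8,-0.02,-0.096,0.174,0.165],[-0.103,0.8,-0.02,-0.096,0.174,0.165],[-0.103,0.8,-0.02,-0.096,0.174,0.165]]]' | sed -n 2,3p
python3 -m crank '[[[-0.103,0.8,-0.02,-0.096,0.174,0.165],[-0.103,0.8,-0.02,-0.096,0.174,0.165],[-0.103,0.8,-0.02,-0.096,0.174,0.165],[-0.103,0.8,-0.02,-0.096,0.174,0.165],[-0.103,0.8,-0.02,-0.096,0.174,0.165],[-0.103,0.8,-0.02,-0.096,0.174,0.165],[0,0,0,0,0,0],[0,0,0,0,0,0],[0,0,0,0,0,0]]]' | sed -n 2,6p
python3 - <<'E'
from chk import *
show(*slot("small",1,.03)); chk("small",1,"pics/c3.png")
E
```

```text
ee_pos: [0.4438, 0.1344, 0.1938]
tcp_rot: [172.2, 1.6, 127.2]
ee_pos: [0.4317, 0.2293, 0.1918]
tcp_rot: [-179.9, -0.0, 134.1]
wrist_force: [-0.1, -1.0, -0.6]
opening: 0.0074
grasp_force: 49.5
target [0.4327 0.2295 0.104 ] shift units [ 0.05  0.01 -4.39] turn units [ 0.01 -0.02  0.01]
 n 5 row [0.01, 0.002, -0.878, 0.002, -0.003, 0.001]
```

View pics/c3.png

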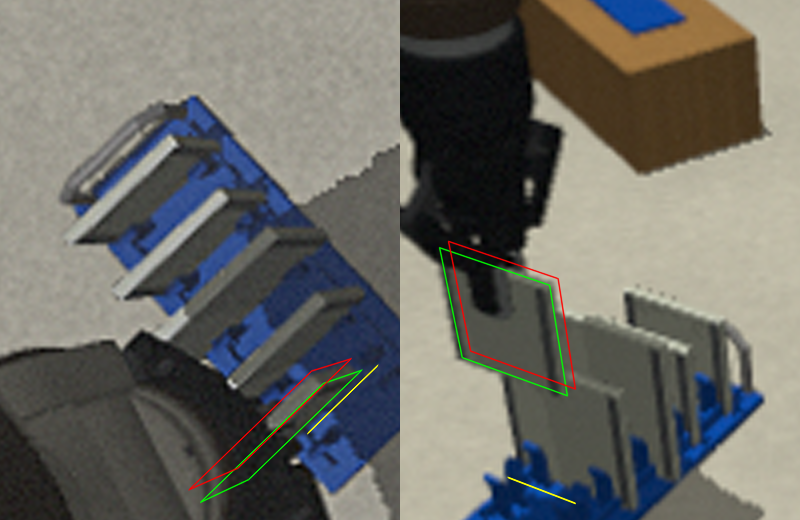

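Medium stands upright in slot 2 and large in slot 3. The small plate matches its predicted outline above slot 1, so I lower it.

```bash
python3 -m crank '[[[0.05,0.01,-0.5,0,-0.01,0],[0,0,-0.8,0,-0.01,0],[0,0,-0.8,0,0,0],[0,0,-0.8,0,0,0],[0,0,-0.7,0,0,0],[0,0,-0.5,0,0,0],[0,0,-0.25,0,0,0],[0,0,0,0,0,0],[0,0,0,0,0,0]]]' | sed -n 2,4p
python3 -m crank '[[[0,0,-0.15,0,0,0],[0,0,-0.15,0,0,0],[0,0,-0.15,0,0,0],[0,0,-0.15,0,0,0],[0,0,-0.15,0,0,0],[0,0,-0.15,0,0,0],[0,0,-0.15,0,0,0],[0,0,-0.15,0,0,0],[0,0,0,0,0,0],[0,0,0,0,0,0]]]' | sed -n 2,4p
python3 -m crank '[[[0,0,-0.05,0,0,0],[0,0,-0.05,0,0,0],[0,0,-0.05,0,0,0],[0,0,0,0,0,0]]]' | sed -n 2,4p
python3 -m crank '[[[0,0,-0.05,0,0,0],[0,0,0,0,0,0]]]' | sed -n 2,4p
```

```text
ee_pos: [0.4329, 0.2297, 0.1059]
tcp_rot: [180.0, 0.1, 134.1]
wrist_force: [0.0, -0.2, -1.9]
ee_pos: [0.4327, 0.2298, 0.0814]
tcp_rot: [-180.0, 0.1, 134.1]
wrist_force: [0.8, 0.3, -0.5]
ee_pos: [0.4328, 0.2298, 0.0784]
tcp_rot: [180.0, 0.1, 134.1]
wrist_force: [0.5, 0.6, -1.7]
ee_pos: [0.4328, 0.2298, 0.0774]
tcp_rot: [180.0, 0.1, 134.1]
wrist_force: [-0.8, 0.6, -2.2]
```

```bash
python3 -m crank '[[[0,0,-0.05,0,0,0],[0,0,0,0,0,0]]]' | sed -n 2,4p; python3 -m crank '[[[0,0,-0.05,0,0,0],[0,0,0,0,0,0]]]' | sed -n 2,4p; python3 -m crank '[[[0,0,-0.04,0,0,0],[0,0,0,0,0,0]]]' | sed -n 2,4p
```

```text
ee_pos: [0.4328, 0.2298, 0.0764]
tcp_rot: [180.0, 0.1, 134.1]
wrist_force: [-1.1, 0.3, -1.6]
ee_pos: [0.4329, 0.23, 0.0762]
tcp_rot: [180.0, 0.1, 134.1]
wrist_force: [-2.8, 0.6, 3.2]
ee_pos: [0.4329, 0.2301, 0.076]
tcp_rot: [179.9, 0.1, 134.1]
wrist_force: [-4.8, -0.2, 10.3]
```

```bash
python3 -m crank '[[[0,0,0,0,0,0],[0,0,0,0,0,0],[0,0,0,0,0,0],[0,0,0,0,0,0]]]' 0.3 | sed -n 4,6p;  python3 -m crank '[[[0,0,0.3,0,0,0],[0,0,0.6,0,0,0],[0,0,0.9,0,0,0],[0,0,0.9,0,0,0],[0,0,0.9,0,0,0],[0,0,0.9,0,0,0],[0,0,0.9,0,0,0],[0,-0.8,0.5,0,0,0],[0,-0.8,0,0,0,0],[0,-0.8,0,0,0,0],[0,-0.8,0,0,0,0],[0,-0.8,0,0,0,0],[0,-0.8,0,0,0,0],[0,-0.8,0,0,0,0],[0,-0.8,0,0,0,0],[0,0,0,0,0,0],[0,0,0,0,0,0]]]' | sed -n 1,4p
python3 - <<'E'
from plan import *
out=[]
for n,x0,y0 in(("top",130,200),("side",185,90)):
    im=cv2.resize(bot.camera(n)[:,:,::-1],None,fx=4,fy=4,interpolation=cv2.INTER_CUBIC)
    for i,(w,h) in enumerate(((.08,.078),(.095,.094),(.11,.11),(.08,.078),(.08,.078))):
        X=T([*RK[:2],.008,RK[2],0],np.array([(-.08+.04*i+s,y*w/2,h) for s,y in((-.004,-1),(.004,-1),(.004,1),(-.004,1))]))
        cv2.polylines(im,[np.round(((proj(n,X)+.5)*4-.5)*8).astype(np.int32)],True,(0,255,0),1,cv2.LINE_AA,3)
    out.append(im[y0*4:y0*4+480,x0*4:x0*4+400])
cv2.imwrite("pics/end.png",np.hstack(out))
E
```

```text
wrist_force: [-0.9, -0.4, 1.2]
opening: 0.0255
grasp_force: 0.0
time: 31.75
ee_pos: [0.433, 0.1015, 0.1938]
tcp_rot: [179.9, 0.1, 134.0]
wrist_force: [-0.0, 0.2, 0.2]
```

View pics/end.png

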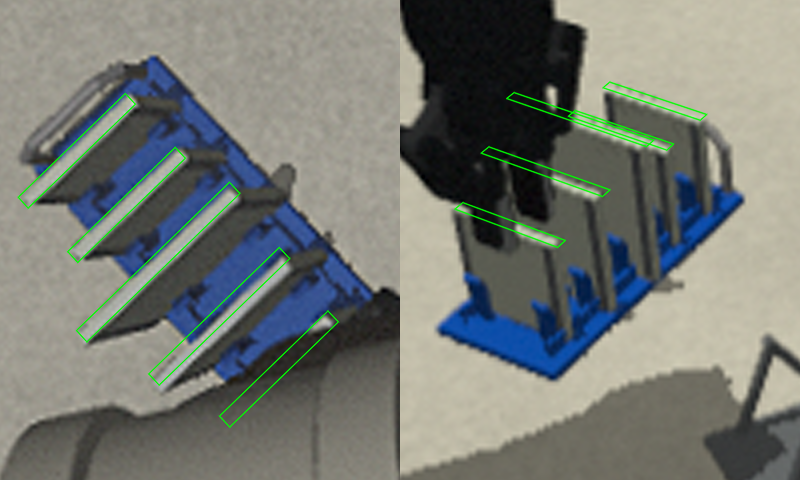

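The picture shows all five plates standing. Large is in slot 3, at top-view (160,262), and medium is in slot 2 at (225,325), leaning a few mm within its play. Small is in slot 1, at side-view (510,225). All are down on the bed, and the loaded plates are unmoved.

```bash
python3 -c "
from workcell import bot
print(bot.job_done())"
```

```text
the job is handed in; nothing more can be done
None
```

The small, medium and large plates stand in slots 1, 2 and 3, ordered towards the loop, and the job was handed in at about 32 s; the final picture showed all five plates upright, the medium leaning slightly within its slot's play, but the hand-in returned no verdict.

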